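# Close the findings pots before polishing

## Robot

A 6-joint arm with a two-finger parallel gripper is mounted at the origin on the work surface. World frame = base frame: x ahead of the robot, y to its left, z up, the work surface at z = 0. Lengths are in mm, angles in rad, forces in N, time in s.
With the tool pointing down it reaches from about 275 to 1000 mm from the base axis. Payload 8.4 kg.
Tool frame: the origin (TCP) lies on the mounting face of the last link; the fingertips stand 173 mm ahead of it and the grasp point (between the pads) lies 155 mm ahead of it; z points along the fingers, y is the line along which they close (so a half turn about z gives the same grasp; the last joint's range is limited). The gripper opens to 85 mm and grips with 20 to 120 N. Pads are 22 mm wide; open, the fingers measure 114 mm over their backs; the gripper's body (76 mm by 85 mm) begins 54 mm behind the grasp point. The pads swing forward as they close: fully open they stand 13 mm farther back than shut.
Start: joints at [-1.246, 0.353, 1.633, -0, 1.155, -0.002], TCP at [200.633, -591.926, 404.681] pointing down, gripper open.
Joint ranges: [-2.63, 2.63], [-0.92, 2.1], [0.06, 2.66], [-1.3, 4.44], [0, 2.69], [-3.02, 3.02]. Speed limits (rad/s): [2.22, 2.22, 2.79, 3.14, 3.14, 3.14].

## Interface

Orientations are given as [roll, pitch, yaw] about the fixed x, y, z axes, in that order (R = Rz(yaw) Ry(pitch) Rx(roll)).
In Python, from rig import r gives the robot as it stands.
- The arm moves only by the tool apply_moves, never from a script. Its argument "deltas" is a list of rows, each an object with "claw": the gripper command: -1 is fully open, 1 is shut, values between are in proportion; "delta_pos": the shift along the tool's x, y, z in cm, a list of three; "yaw": the turn about the tool's z in rad. In form: [{"claw": claw, "delta_pos": [tx, ty, tz], "yaw": yaw}, ...]. A call has 1 to 8 rows; each row shifts and turns the commanded pose from where the row before left it, along the tool's axes as they then stand; what a row does not reach is not made up. A row lasts 1/8 s, in which the tool goes at most 62.5 mm and 10.7 degrees, less where a joint would pass 70% of its speed; a pose out of reach is approached as far as the arm can. A call with a gripper value outside its range is refused whole. The fingers move at their own pace and stop on an object; "grip_force" is the grip in N (left out, the last holds). Time passes only in rows, so rows that do not move let the fingers close. It gives the time, the measured TCP pose, the force, the opening and the grip force at its end, in the units of the state.
- r.sense(): the state, without advancing time (a new reading comes with each control period).
- r.grab_frame(name): name is "side" or "top" or "wrist"; returns a dict with "img" (420x560x3 uint8, blue, green, red), "z_map" (420x560 float32, mm along the optical axis (not along the pixel's ray), 0 where there is no reading), "fx", "fy", "cx", "cy" (pixels), "dist" ([k1, k2, p1, p2, k3] as OpenCV has them; the pictures are not rectified), "eye" and "rotation" of the camera in the world; the wrist camera has in their place "T_tool_cam" (4x4, takes a point from camera to tool coordinates, whose origin is the TCP and whose axes are the flange's). Camera axes: x right, y up, looking along -z (the intrinsics and any distortion apply to the point x, -y, -z); pixel columns grow to the right and rows downward; lengths in mm; the calibration is good to about 2 mm. A picture is of the moment at which its call begins: read the wrist's pose just before it.
- r.sign_off(): hands the job in; it is judged then, once.
The state is a dict: "clock": time; "qpos": joint angles; "qvel": joint speeds; "joint_efforts": joint torques, N m; "eef_pos": TCP position; "tcp_rot": TCP orientation; "contact_force": force on the tool from outside, world axes, zero at the start; "wrist_torque": the same for the moment, N m; "opening": opening from 0.0 (shut) to 1.0 (fully open); "grasp_force": force on a finger pad.
Only numpy, scipy, OpenCV 4.12 (cv2) and the standard library are available. Lean on these libraries where they do the work, as an engineer would, in place of code of your own. Each camera call takes 0.05 s, during which the arm holds its last target. There are 200 camera calls.

## Task

The polishing lathe is about to run and its dust must not get into the four open pots. Take the stack of lids apart and set each lid down, without dropping it, on the pot of its own shape and size, lying flat on the rim with its rubber boss inside the mouth; the square and the oblong lid must sit square with their pots. Leave the pots standing where they are, and do not disturb the polishing wheel or the ring clamp.

Things in the scene. Friction and masses are not known exactly. Their poses are not given: they have to be found in the camera images.
- small_round_lid: Round aluminium lid with black rubber edge, topmost of the stack of four: plate 44 mm diameter, 10 mm thick, over a rubber boss 14 mm diameter, 6 mm deep (16 mm in all, 40 g). In the stack each boss stands on the plate of the next lid, so that the plates are 6 mm apart. Origin: centre of the boss's underside, z up; the plate spans z 6 to 16 mm. Grip the plate's edge.
- square_lid: Square aluminium lid with black rubber edge, second from the top of the stack: plate 54 x 54 mm and 10 mm thick, over a square rubber boss 23 x 23 mm and 6 mm deep (16 mm high in all, 70 g). Origin: centre of the boss's underside, z up, x and y parallel to the sides; the plate spans z 6 to 16 mm.
- large_round_lid: Round aluminium lid with black rubber edge, third from the top of the stack: plate 64 mm diameter and 10 mm thick, over a rubber boss 33 mm diameter and 6 mm deep (16 mm high in all, 80 g). Origin: centre of the boss's underside, z up; the plate spans z 6 to 16 mm.
- oblong_lid: Oblong aluminium lid with black rubber edge, lowest of the stack, its boss standing on the bench: plate 96 mm long (its x) by 64 mm wide (its y) and 10 mm thick, over a rubber boss 65 x 33 mm and 6 mm deep (16 mm high in all, 130 g). Origin: centre of the boss's underside, z up; the plate spans z 6 to 16 mm. Gripped across its 64 mm width.
- small_round_pot: Loose open round aluminium pot with steel shot in it: 35 mm outer diameter, 42 mm high, 3 mm wall, mouth 29 mm, 150 g. Origin: centre of its underside; the rim is 42 mm above it; a seated lid's origin lies 36 mm above it, with 7.5 mm of play sideways. The centres of the pots are 0.15 m or more apart.
- square_pot: Loose open square aluminium pot with glass beads in it: 44 x 44 mm outside, 50 mm high, 3 mm wall, mouth 38 x 38 mm, 250 g. Origin: centre of its underside, x and y parallel to its sides; the rim is 50 mm above it; a seated lid's origin lies 44 mm above it, with 7.5 mm of play sideways.
- large_round_pot: Loose open round aluminium pot with brass rings in it: 54 mm outer diameter, 46 mm high, 3 mm wall, mouth 48 mm, 300 g. Origin: centre of its underside; the rim is 46 mm above it; a seated lid's origin lies 40 mm above it, with 7.5 mm of play sideways.
- oblong_pot: Loose open oblong aluminium pot with rings in it: 86 mm long (its x) by 54 mm wide (its y) outside, 38 mm high, 3 mm wall, mouth 80 x 48 mm, 320 g. Origin: centre of its underside; the rim is 38 mm above it; a seated lid's origin lies 32 mm above it, with 7.5 mm of play sideways.
- polishing_wheel: Bystander, leave alone: beige rubber-bonded polishing wheel lying flat on the bench to the robot's left of the stack, 90 mm diameter, 24 mm high with its steel hub. Origin: centre of its underside.
- ring_clamp: Bystander, leave alone: wooden jeweller's ring clamp with a brass band lying on the bench to the robot's right of the stack, 130 x 27 mm and 25 mm high, long side along its x. Origin: centre of its underside.
Not all that is in view belongs to the job. What is shaped like the square_pot but purple is not meant. What is shaped like the large_round_pot but pink is not meant.

How it is judged (in metres and radians):
At the end, for the whole second after the job is handed in: Each lid lies level on the rim of its own pot, boss in the mouth (height within 3 mm, centres within 12 mm), square and oblong lids within 0.22 rad of square with their pots (the square one at any quarter turn); pots upright within 30 mm of where they stood; all released and at rest (horizontal distance between small_round_lid and small_round_pot below 0.012 m and z of small_round_lid in the frame of small_round_pot between 0.033 and 0.039 m and angle between each of small_round_lid, small_round_pot, square_lid, square_pot, large_round_lid, large_round_pot, oblong_lid, oblong_pot's own z axis and vertical below 0.08 rad and height (world z) of each of small_round_pot, square_pot, large_round_pot, oblong_pot below 0.005 m and distance of each of small_round_pot, square_pot, large_round_pot, oblong_pot from where it was at the start of the episode below 0.03 m and linear speed of each of small_round_lid, small_round_pot, square_lid, square_pot, large_round_lid, large_round_pot, oblong_lid, oblong_pot below 0.02 m/s and contact force between the fingers and small_round_lid below 0.1 N and horizontal distance between square_lid and square_pot below 0.012 m and z of square_lid in the frame of square_pot between 0.041 and 0.047 m and contact force between the fingers and square_lid below 0.1 N and horizontal distance between large_round_lid and large_round_pot below 0.012 m and z of large_round_lid in the frame of large_round_pot between 0.037 and 0.043 m and contact force between the fingers and large_round_lid below 0.1 N and horizontal distance between oblong_lid and oblong_pot below 0.012 m and z of oblong_lid in the frame of oblong_pot between 0.029 and 0.035 m and contact force between the fingers and oblong_lid below 0.1 N and (angle between the x axis of square_lid and the x axis of square_pot, either way round below 0.22 rad or angle between the x axis of square_lid and the y axis of square_pot, either way round below 0.22 rad) and angle between the x axis of oblong_lid and the x axis of oblong_pot, either way round below 0.22 rad); the robot touches nothing.
It fails at once if a lid is dropped from more than about 3 cm ((linear speed of small_round_lid above 0.8 m/s and contact force between the fingers and small_round_lid below 0.05 N) or (linear speed of square_lid above 0.8 m/s and contact force between the fingers and square_lid below 0.05 N) or (linear speed of large_round_lid above 0.8 m/s and contact force between the fingers and large_round_lid below 0.05 N) or (linear speed of oblong_lid above 0.8 m/s and contact force between the fingers and oblong_lid below 0.05 N)).
It fails at once if a pot is tipped over or shoved away (over 40 mm) (angle between any of small_round_pot, square_pot, large_round_pot, oblong_pot's own z axis and vertical above 0.5 rad or distance of any of small_round_pot, square_pot, large_round_pot, oblong_pot from where it was at the start of the episode above 0.04 m).
It fails at once if the polishing wheel is disturbed (moved over 20 mm) (distance of polishing_wheel from where it was at the start of the episode above 0.02 m).
It fails at once if the ring clamp is disturbed (moved over 20 mm) (distance of ring_clamp from where it was at the start of the episode above 0.02 m).
It also fails if it takes over 99 s, if anything falls off the work surface, if the arm or the gripper's body presses on something with over 40 N, if the wrist force passes 120 N, or if a joint passes its speed limit or range.

## Working session

There is one attempt and no reset: what is moved stays moved. The work goes in short steps, Python scripts to look and compute and a tool call to move; the robot and the scene stay as the last step left them, time stands still between calls to the robot, and variables do not carry over. Pictures are saved under pics/ and viewed, at most 14 in all, crops included, and the job is handed in when it is done.

Besides the shell and the picture viewer there is one more tool, called after ">>>" by a JSON object that holds its "op" and its "data", one argument or row to a line. apply_moves: Moves the arm, as the interface text tells. Its arguments: {"type":"object","properties":{"deltas":{"type":"array"},"grip_force":{"type":"number"}},"required":["deltas"]}

```bash
ls; mkdir -p pics; cat > h.py <<'E'
import numpy as np, cv2, pickle
from rig import r
from scipy.spatial.transform import Rotation as R
def grab(n):
    s=r.sense(); f=r.grab_frame(n); f['s']=s; return f
def pose(f):
    if 'eye' in f: return np.array(f['rotation'],float), np.array(f['eye'],float)
    T=np.array(f['T_tool_cam']); s=f['s']; Rt=np.array(s['tcp_rot'],float)
    Rt=R.from_euler('xyz',Rt).as_matrix() if Rt.size==3 else Rt
    return Rt@T[:3,:3], Rt@T[:3,3]+np.array(s['eef_pos'])
def K(f): return np.array([[f['fx'],0,f['cx']],[0,f['fy'],f['cy']],[0,0,1.]])
def rays(f,px):
    u=cv2.undistortPoints(np.array(px,float).reshape(-1,1,2),K(f),np.array(f['dist'],float)).reshape(-1,2)
    return np.c_[u[:,0],-u[:,1],-np.ones(len(u))]
def onplane(f,px,z):
    Rc,e=pose(f); d=rays(f,px)@Rc.T
    return e+d*((z-e[2])/d[:,2])[:,None]
def cloud(f):
    h,w=f['z_map'].shape; v,u=np.mgrid[:h,:w]
    d=rays(f,np.c_[u.ravel(),v.ravel()])*f['z_map'].ravel()[:,None]
    Rc,e=pose(f); return (d@Rc.T+e).reshape(h,w,3)
E
python3 - <<'E'
from h import *
for n in ['top','side']:
    f=grab(n); cv2.imwrite(f'pics/{n}0.png',f['img']); pickle.dump(f,open(n+'0.pkl','wb'))
    print(n,pose(f),f['fx'],f['dist'])
print(r.sense())
E
```

```text
pics
top (array([ 0.07385559, -0.01293288, -1.59582856]), array([ 466.55897783,    8.2587256 , 1055.14051976])) 449.3268172209587 [-0.00643382  0.          0.          0.          0.        ]
side (array([ 0.84624592,  0.01918638, -2.46422763]), array([ 31.27121703, 652.45117056, 796.51669604])) 401.97237689334725 [0.04004935 0.         0.         0.         0.        ]
{'clock': 0.1, 'qpos': array([-1.24641441e+00,  3.53603274e-01,  1.63407531e+00,  4.94019619e-05,
        1.15515821e+00, -2.37929040e-03]), 'qvel': array([-0.00114725, -0.00101668, -0.00223573, -0.00020865, -0.00088362,
        0.00063918]), 'joint_efforts': array([-6.92785088e-04, -6.06353831e+01, -3.42820394e+01, -1.09305913e-05,
        3.99096723e-03, -1.75850555e-06]), 'eef_pos': array([ 200.56396289, -591.72536014,  404.01472008]), 'tcp_rot': array([-3.14034862e+00, -4.81310148e-05,  3.26741201e-01]), 'contact_force': array([ 0.06224859, -0.03668178, -0.4613586 ]), 'wrist_torque': array([-0.00410346,  0.01466828, -0.00619132]), 'grasp_force': 0.0, 'opening': 1.003624385359721}
```

```bash
sed -i "s/return np.array(f\['rotation'\],float), /return R.from_euler('xyz',f['rotation']).as_matrix(), /" h.py
python3 - <<'E'
from h import *
for n in ['top','side']:
    f=pickle.load(open(n+'0.pkl','rb')); P=cloud(f)
    print(n, np.round(P[[50,210,370],[280,280,280]],0))
    m=(P[...,2]>8)&(f['z_map']>0)
    c,l,st,ce=cv2.connectedComponentsWithStats(m.astype(np.uint8))
    for i in range(1,c):
        if st[i,4]>150:
            p=P[l==i]; top=np.percentile(p[:,2],95)
            print(i,st[i],np.round(ce[i]),'top',round(top,1),np.round(np.median(p[:,:2],0)), f['img'][l==i].mean(0).round())
E
```

```text
top [[941. -21.  -3.]
 [551. -11.  -0.]
 [182.  -2.  -1.]]
15 [   0   52  108   77 6806] [51. 89.] top 59.3 [839. 509.] [ 73.  93. 110.]
42 [ 440   72  120   36 1307] [494.  86.] top 30.2 [ 837. -509.] [101. 115. 126.]
95 [344 124  25  26 468] [356. 136.] top 51.4 [ 717. -193.] [108.  65. 106.]
104 [495 138  65  63 528] [521. 166.] top 21.2 [ 653. -570.] [105. 105. 102.]
106 [224 148  27  41 786] [237. 168.] top 38.9 [650.  89.] [145. 148. 148.]
111 [315 157  22  22 421] [326. 168.] top 51.1 [ 645. -119.] [132. 133. 133.]
116 [516 159  44  14 189] [538. 165.] top 16.2 [ 642. -626.] [85. 82. 83.]
117 [178 161  26  26 436] [191. 173.] top 47.4 [639. 194.] [110. 112. 154.]
120 [396 164  19  18 224] [405. 172.] top 42.9 [ 630. -304.] [111. 115. 118.]
123 [   0  169   34   57 1083] [ 12. 199.] top 52.9 [585. 599.] [ 85. 113. 133.]
124 [274 170  25  27 387] [286. 183.] top 51.4 [612. -26.] [137.  86. 131.]
125 [514 170  46  12 155] [536. 175.] top 17.4 [ 617. -618.] [85. 82. 83.]
128 [136 174  28  26 462] [149. 186.] top 47.6 [611. 290.] [109. 120. 125.]
133 [512 180  48  14 211] [535. 186
[... 1009 characters left out ...]
7. 84.]
66 [261 151  30  62 997] [276. 182.] top 51.0 [ 630. -100.] [74. 52. 73.]
69 [366 158  38  24 345] [384. 169.] top 27.2 [ 419. -377.] [ 69. 106. 132.]
71 [216 203  38  31 706] [235. 217.] top 39.4 [645.  84.] [107. 113. 113.]
72 [292 208  32  35 742] [307. 225.] top 66.1 [455.  -2.] [119. 116. 112.]
73 [199 228  22  25 439] [209. 240.] top 47.0 [635. 194.] [ 78.  70. 133.]
74 [   0  233  117  107 5277] [ 52. 283.] top 59.4 [806. 524.] [ 72.  97. 117.]
76 [178 254  25  27 505] [190. 267.] top 46.9 [608. 287.] [ 98. 106. 108.]
118 [ 191  320   42   41 1357] [212. 340.] top 24.0 [427. 391.] [133. 175. 201.]
119 [  21  355   78   65 3780] [ 59. 387.] top 41.0 [576. 643.] [ 94. 132. 160.]
```

View pics/top0.png

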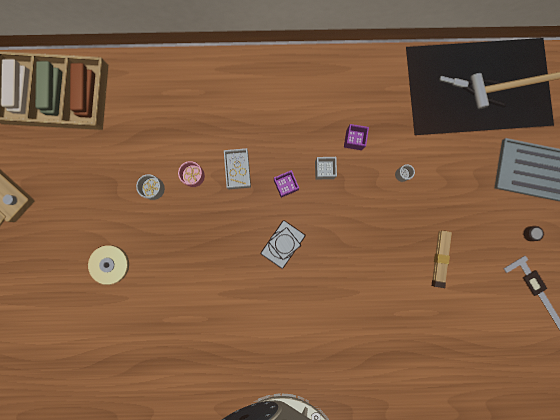

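View pics/side0.png

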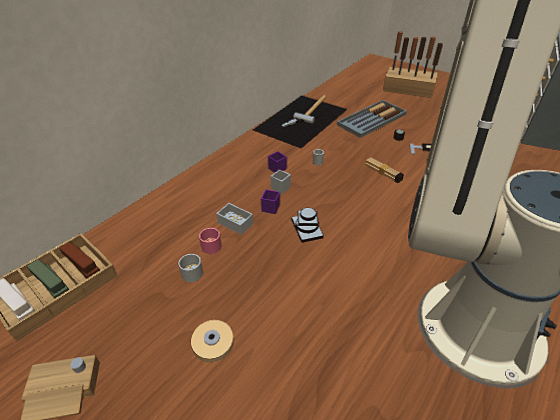

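```bash
cat >> h.py <<'E'
def top_fit(f,xy,z,rad,tol=5):
    P=cloud(f); m=(abs(P[...,2]-z)<tol)&(np.hypot(P[...,0]-xy[0],P[...,1]-xy[1])<rad)&(f['z_map']>0)
    v,u=np.nonzero(m); w=onplane(f,np.c_[u,v],z)[:,:2].astype(np.float32)
    c,s,a=cv2.minAreaRect(w); cc,rr=cv2.minEnclosingCircle(w)
    return len(w),np.round(c,1),np.round(s,1),round(np.radians(a),3),np.round(cc,1),round(2*rr,1)
E
python3 - <<'E'
from h import *
f=pickle.load(open('top0.pkl','rb'))
for n,xy,z,rad in [('small',(630,-304),42,40),('square',(645,-119),50,45),('large',(611,290),46,45),('oblong',(650,89),38,60),
  ('Lsmall',(471,-14),64,40),('Lsq',(471,-14),48,60),('Llarge',(471,-14),32,60),('Lobl',(471,-14),16,70)]:
    print(n,top_fit(f,xy,z,rad,4))
E
```

```text
small (70, array([ 629.3, -302.3]), array([32.2, 34.6]), np.float64(0.752), array([ 629.5, -301.8]), 35.9)
square (102, array([ 643. , -117.9]), array([43.4, 43.5]), np.float64(1.548), array([ 644. , -117.7]), 59.3)
large (108, array([609.5, 286.6]), array([53.4, 52. ]), np.float64(0.905), array([609.3, 285.9]), 54.9)
oblong (169, array([647.6,  86.6]), array([86.9, 54.1]), np.float64(0.063), array([647.8,  86.2]), 99.1)
Lsmall (295, array([472. , -17.4]), array([42. , 40.5]), np.float64(0.76), array([471.9, -17.5]), 43.3)
Lsq (259, array([472.9, -18.1]), array([53.7, 53.7]), np.float64(0.647), array([472.7, -18.4]), 71.8)
Llarge (99, array([464.3,  -5.3]), array([63.1, 44.5]), np.float64(0.619), array([469.6, -12.6]), 63.4)
Lobl (450, array([471.4, -14.6]), array([63.7, 95.6]), np.float64(0.94), array([470.8, -15.2]), 110.6)
```

>>> {"op": "apply_moves", "data": {
  "deltas": [
    {"claw": -1,"delta_pos": [0,0,0],"yaw": 0}
  ]
}}

```text
clock: 0.22
eef_pos: [200.6, -591.8, 404.3]
tcp_rot: [-3.141, 0.0, 0.327]
contact_force: [-0.6, -0.4, -0.2]
opening: 0.994
grasp_force: 0.0
```

>>> {"op": "apply_moves", "data": {
  "deltas": [
    {"claw": -1,"delta_pos": [3.7,-3.8,0],"yaw": 0},
    {"claw": -1,"delta_pos": [3.7,-3.8,0],"yaw": 0},
    {"claw": -1,"delta_pos": [3.7,-3.8,0],"yaw": 0},
    {"claw": -1,"delta_pos": [3.7,-3.8,0],"yaw": 0},
    {"claw": -1,"delta_pos": [3.7,-3.8,0],"yaw": 0},
    {"claw": -1,"delta_pos": [3.7,-3.8,0],"yaw": 0},
    {"claw": -1,"delta_pos": [3.7,-3.8,0],"yaw": 0},
    {"claw": -1,"delta_pos": [3.7,-3.8,0],"yaw": 0}
  ]
}}

```text
clock: 1.23
eef_pos: [383.8, -207.4, 404.9]
tcp_rot: [3.141, -0.0, 0.327]
contact_force: [1.3, -0.3, -0.2]
opening: 1.0
grasp_force: 0.0
```

>>> {"op": "apply_moves", "data": {
  "deltas": [
    {"claw": -1,"delta_pos": [3.7,-3.8,0],"yaw": 0},
    {"claw": -1,"delta_pos": [3.7,-3.8,0],"yaw": 0},
    {"claw": -1,"delta_pos": [3.7,-3.8,0],"yaw": 0},
    {"claw": -1,"delta_pos": [3.5,-3.8,0],"yaw": 0},
    {"claw": -1,"delta_pos": [0,0,0],"yaw": 0}
  ]
}}

```text
clock: 1.85
eef_pos: [473.8, -15.6, 404.7]
tcp_rot: [-3.141, -0.001, 0.331]
contact_force: [-0.0, 0.0, -0.6]
opening: 0.997
grasp_force: 0.0
```

```bash
python3 - <<'E'
from h import *
f=grab('wrist'); cv2.imwrite('pics/w1.png',f['img']); pickle.dump(f,open('w1.pkl','wb'))
print(f['s']['eef_pos'],f['s']['tcp_rot'],np.round(f['T_tool_cam'],3))
for n,xy,z,rad in [('Lsmall',(471,-16),64,30),('Lsq',(471,-16),48,60),('Llarge',(471,-16),32,60),('Lobl',(471,-16),16,70)]:
    print(n,top_fit(f,xy,z,rad,4))
E
```

```text
[473.82544628 -15.55154729 404.70687239] [-3.14124173e+00 -7.06666386e-04  3.30860056e-01] [[ 0.0000e+00  9.5100e-01  3.1000e-01  8.0261e+01]
 [ 1.0000e+00 -0.0000e+00  1.0000e-03  4.6800e-01]
 [ 1.0000e-03  3.1000e-01 -9.5100e-01  3.0465e+01]
 [ 0.0000e+00  0.0000e+00  0.0000e+00  1.0000e+00]]
Lsmall (1675, array([471.5, -16.7]), array([43.1, 42.8]), np.float64(0.331), array([471.2, -16.5]), 43.9)
Lsq (1247, array([472.4, -17.1]), array([53.9, 53.6]), np.float64(0.651), array([472.4, -17.3]), 72.9)
Llarge (441, array([471.,   5.]), array([28.6, 63.7]), np.float64(1.473), array([469.7,  -7.9]), 63.7)
Lobl (2097, array([470.8, -13.7]), array([63.7, 95.4]), np.float64(0.94), array([470.9, -14.1]), 111.9)
```

View pics/w1.png

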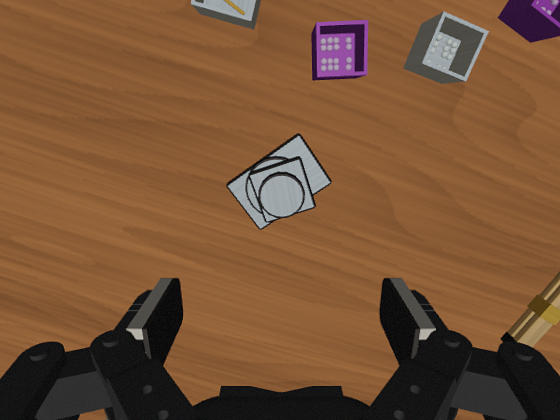

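```bash
python3 - <<'E'
from h import *
f=pickle.load(open('w1.pkl','rb')); z=f['z_map']
d=rays(f,[[u,v] for v in range(420) for u in range(560)])*z.reshape(-1,1)
T=np.array(f['T_tool_cam']); t=(d@T[:3,:3].T+T[:3,3])[z.ravel()>0]
g=t[(abs(t[:,0])<40)&(t[:,2]<200)&(t[:,2]>80)]
for lo in range(130,180,4):
    q=g[(g[:,2]>lo)&(g[:,2]<=lo+4)]
    for s in (1,-1):
        k=q[q[:,1]*s>0]
        if len(k)>5: print(lo,s,len(k),'y',np.round(np.percentile(k[:,1],[2,50,98]),1),'x',np.round(np.percentile(k[:,0],[2,98]),1))
t0=pickle.load(open('top0.pkl','rb'))['img'][115:210,125:425]
cv2.imwrite('pics/pots.png',cv2.resize(t0,None,fx=2.6,fy=2.6,interpolation=cv2.INTER_CUBIC))
E
```

```text
130 1 447 y [42.7 43.4 56.1] x [-8.8 12.4]
130 -1 433 y [-55.2 -42.6 -41.9] x [-9.2 12.3]
134 1 411 y [42.7 43.4 56.2] x [-9.1 12.4]
134 -1 392 y [-55.5 -42.6 -41.8] x [-9.2 12.5]
138 1 393 y [42.7 43.3 56.1] x [-9.3 12.5]
138 -1 386 y [-55.5 -42.7 -42. ] x [-8.8 12.5]
142 1 355 y [42.7 43.3 56.2] x [-9.4 12.5]
142 -1 347 y [-55.4 -42.7 -42.1] x [-9.8 12.6]
146 1 305 y [42.6 43.1 56.2] x [-9.2 12.3]
146 -1 316 y [-55.3 -42.6 -41.9] x [-9.3 12.4]
150 1 262 y [42.7 43.3 54.9] x [-9.1 12.1]
150 -1 274 y [-53.8 -42.5 -41.9] x [-9.2 12.2]
154 1 172 y [42.7 43.3 48.8] x [-9.3 11.9]
154 -1 178 y [-48.5 -42.3 -41.9] x [-9.  11.9]
158 1 48 y [43.  43.3 43.7] x [-8.4  9.9]
158 -1 46 y [-42.6 -42.3 -42. ] x [-6.9 10. ]
```

View pics/pots.png

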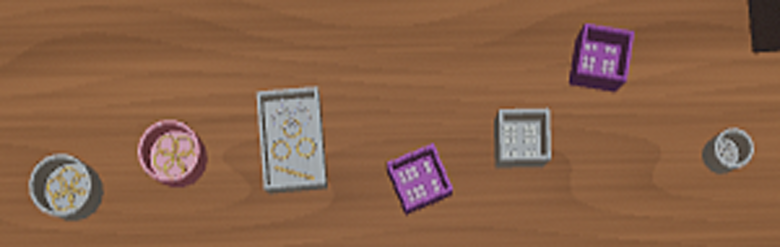

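>>> {"op": "apply_moves", "data": {
  "deltas": [
    {"claw": -1,"delta_pos": [-0.26,0.02,4],"yaw": 0},
    {"claw": -1,"delta_pos": [0,0,4],"yaw": 0},
    {"claw": -1,"delta_pos": [0,0,4],"yaw": 0},
    {"claw": -1,"delta_pos": [0,0,4],"yaw": 0},
    {"claw": -1,"delta_pos": [0,0,1],"yaw": 0},
    {"claw": -1,"delta_pos": [0,0,0],"yaw": 0}
  ]
}}

```text
clock: 2.65
eef_pos: [470.3, -19.9, 234.8]
tcp_rot: [-3.141, 0.001, 0.326]
contact_force: [-0.6, 0.1, 0.1]
opening: 1.0
grasp_force: 0.0
```

>>> {"op": "apply_moves", "data": {
  "deltas": [
    {"claw": -1,"delta_pos": [0.21,-0.28,0.7],"yaw": 0},
    {"claw": -1,"delta_pos": [0,0,0.63],"yaw": 0},
    {"claw": -1,"delta_pos": [0,0,0],"yaw": 0},
    {"claw": -1,"delta_pos": [0,0,0],"yaw": 0}
  ]
}}

```text
clock: 3.15
eef_pos: [471.6, -15.8, 221.6]
tcp_rot: [3.142, -0.0, 0.327]
contact_force: [-0.1, 0.2, -0.3]
opening: 1.001
grasp_force: 0.0
```

>>> {"op": "apply_moves", "data": {
  "deltas": [
    {"claw": -0.2,"delta_pos": [0,0,0],"yaw": 0},
    {"claw": -0.1,"delta_pos": [0,0,0],"yaw": 0},
    {"claw": 0.1,"delta_pos": [0,0,0],"yaw": 0},
    {"claw": 0.4,"delta_pos": [0,0,0],"yaw": 0},
    {"claw": 1,"delta_pos": [0,0,0],"yaw": 0},
    {"claw": 1,"delta_pos": [0,0,0],"yaw": 0},
    {"claw": 1,"delta_pos": [0,0,0],"yaw": 0}
  ],
  "grip_force": 30
}}

```text
clock: 4.03
eef_pos: [471.7, -15.9, 221.7]
tcp_rot: [3.141, -0.0, 0.327]
contact_force: [-2.0, -0.1, 5.1]
opening: 0.5
grasp_force: 29.8
```

>>> {"op": "apply_moves", "data": {
  "deltas": [
    {"claw": 1,"delta_pos": [0,0,-1],"yaw": 0},
    {"claw": 1,"delta_pos": [0,0,-3],"yaw": 0},
    {"claw": 1,"delta_pos": [0,0,-4],"yaw": 0},
    {"claw": 1,"delta_pos": [0,0,-2],"yaw": 0},
    {"claw": 1,"delta_pos": [0,0,0],"yaw": 0}
  ]
}}

```text
clock: 4.65
eef_pos: [472.0, -15.9, 323.1]
tcp_rot: [3.14, -0.003, 0.327]
contact_force: [1.0, -0.5, -0.8]
opening: 0.5
grasp_force: 30.6
```

```bash
python3 - <<'E'
from h import *
f=grab('wrist'); cv2.imwrite('pics/w2.png',f['img']); pickle.dump(f,open('w2.pkl','wb'))
print(f['s']['eef_pos'],f['s']['tcp_rot'])
for n,xy,z,rad in [('Lsq',(471,-16),48,60),('Llarge',(471,-16),32,60),('Lobl',(471,-16),16,70)]:
    print(n,top_fit(f,xy,z,rad,4))
P=cloud(f); h=P[(P[...,2]>145)&(P[...,2]<175)&(np.hypot(P[...,0]-471,P[...,1]+16)<21)]
print(len(h),np.median(h,0))
if len(h)>10: print(np.linalg.lstsq(np.c_[h[:,:2]-[471,-16],np.ones(len(h))],h[:,2],rcond=None)[0])
E
```

```text
[472.04067361 -15.88822654 323.06730129] [ 3.14031806 -0.00336834  0.32682201]
Lsq (4798, array([472.7, -17.1]), array([53.8, 53.5]), np.float64(0.649), array([472.8, -17.3]), 72.1)
Llarge (718, array([471.8,   4.8]), array([29. , 63.5]), np.float64(1.423), array([469.7,  -9.2]), 63.5)
Lobl (3204, array([471. , -13.7]), array([63.7, 95.2]), np.float64(0.94), array([471.1, -13.8]), 111.3)
6624 [472.38090957 -15.48737629 166.09776947]
[-3.31086850e-05  7.62901491e-03  1.66120881e+02]
```

View pics/w2.png

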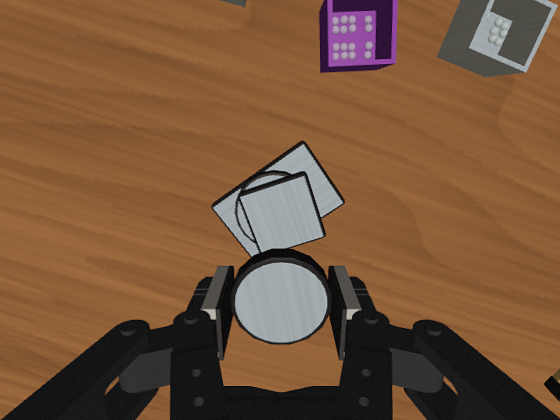

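>>> {"op": "apply_moves", "data": {
  "deltas": [
    {"claw": 1,"delta_pos": [0.95,5.36,0],"yaw": 0},
    {"claw": 1,"delta_pos": [0.95,5.36,0],"yaw": 0},
    {"claw": 1,"delta_pos": [0.95,5.36,0],"yaw": 0},
    {"claw": 1,"delta_pos": [0.95,5.36,0],"yaw": 0},
    {"claw": 1,"delta_pos": [0.95,5.36,0],"yaw": 0},
    {"claw": 1,"delta_pos": [0.95,5.36,0],"yaw": 0},
    {"claw": 1,"delta_pos": [0,0,0],"yaw": 0},
    {"claw": 1,"delta_pos": [0,0,0],"yaw": 0}
  ]
}}

```text
clock: 5.7
eef_pos: [628.1, -301.9, 319.3]
tcp_rot: [-3.139, 0.002, 0.326]
contact_force: [0.0, 0.1, -0.6]
opening: 0.498
grasp_force: 30.8
```

```bash
python3 - <<'E'
from h import *
f=grab('wrist'); pickle.dump(f,open('w3.pkl','wb'))
print(f['s']['eef_pos'],f['s']['tcp_rot'])
print(top_fit(f,(629,-302),42,25,4))
f=grab('side');print(top_fit(f,(629,-302),42,25,4), top_fit(f,(643,-118),50,40,4), top_fit(f,(609.5,286.6),46,40,4), top_fit(f,(647,86.6),38,60,4))
E
```

```text
[ 628.07931497 -301.88314662  319.29791648] [-3.13904552e+00  2.28978637e-03  3.26262215e-01]
(606, array([ 628.8, -301.8]), array([34.6, 33.8]), np.float64(0.327), array([ 629. , -301.7]), 35.6)
(37, array([ 623.3, -300.9]), array([29.8, 41.5]), np.float64(0.602), array([ 623.3, -300.9]), 42.7) (78, array([ 638.1, -116.9]), array([50.3, 48.6]), np.float64(1.56), array([ 639.5, -117.5]), 59.8) (107, array([605.4, 288.6]), array([53.8, 53.8]), np.float64(0.658), array([604.8, 286.5]), 58.2) (162, array([643.8,  87.8]), array([91.8, 59.5]), np.float64(0.078), array([643.6,  87.7]), 102.2)
```

>>> {"op": "apply_moves", "data": {
  "deltas": [
    {"claw": 1,"delta_pos": [0.05,0,3.5],"yaw": 0},
    {"claw": 1,"delta_pos": [0,0,3.5],"yaw": 0},
    {"claw": 1,"delta_pos": [0,0,2],"yaw": 0},
    {"claw": 1,"delta_pos": [0,0,1],"yaw": 0},
    {"claw": 1,"delta_pos": [0,0,0.5],"yaw": 0},
    {"claw": 1,"delta_pos": [0,0,0.3],"yaw": 0},
    {"claw": 1,"delta_pos": [0,0,0],"yaw": 0},
    {"claw": 1,"delta_pos": [0,0,0],"yaw": 0}
  ]
}}

```text
clock: 6.8
eef_pos: [629.4, -302.1, 214.0]
tcp_rot: [3.141, -0.001, 0.327]
contact_force: [-0.3, -0.2, -0.5]
opening: 0.497
grasp_force: 30.8
```

>>> {"op": "apply_moves", "data": {
  "deltas": [
    {"claw": 1,"delta_pos": [0,0,0.3],"yaw": 0},
    {"claw": 1,"delta_pos": [0,0,0],"yaw": 0},
    {"claw": 1,"delta_pos": [0,0,0],"yaw": 0}
  ]
}}

```text
clock: 7.18
eef_pos: [629.2, -302.0, 210.3]
tcp_rot: [-3.142, 0.0, 0.327]
contact_force: [-1.4, -0.4, -0.0]
opening: 0.496
grasp_force: 30.8
```

>>> {"op": "apply_moves", "data": {
  "deltas": [
    {"claw": 1,"delta_pos": [0,0,0.12],"yaw": 0},
    {"claw": 1,"delta_pos": [0,0,0],"yaw": 0},
    {"claw": -0.1,"delta_pos": [0,0,0],"yaw": 0},
    {"claw": -0.3,"delta_pos": [0,0,0],"yaw": 0},
    {"claw": -0.7,"delta_pos": [0,0,0],"yaw": 0},
    {"claw": -1,"delta_pos": [0,0,-1.5],"yaw": 0},
    {"claw": -1,"delta_pos": [0,0,-3.5],"yaw": 0},
    {"claw": -1,"delta_pos": [0,0,-5],"yaw": 0}
  ]
}}

```text
clock: 8.18
eef_pos: [628.8, -301.8, 309.9]
tcp_rot: [-3.14, 0.001, 0.327]
contact_force: [-0.5, 0.4, 0.5]
opening: 1.004
grasp_force: 0.0
```

```bash
python3 - <<'E'
from h import *
f=grab('wrist'); 
print(f['s']['eef_pos'],f['s']['tcp_rot'])
print(top_fit(f,(629,-302),52,35,5))
P=cloud(f); h=P[(P[...,2]>40)&(np.hypot(P[...,0]-629,P[...,1]+302)<18)]
print(len(h),np.median(h,0),np.linalg.lstsq(np.c_[h[:,:2]-[629,-302],np.ones(len(h))],h[:,2],rcond=None)[0])
E
```

```text
[ 628.84949913 -301.77125974  309.90984809] [-3.14014420e+00  1.47900162e-03  3.26826268e-01]
(2934, array([ 629.1, -302.2]), array([43.6, 43.2]), np.float64(1.104), array([ 629.2, -302.1]), 44.8)
5705 [ 638.23602555 -299.61799006  212.49314995] [  6.86043331   2.35470195 104.43229312]
```

>>> {"op": "apply_moves", "data": {
  "deltas": [
    {"claw": -1,"delta_pos": [-0.94,-5.33,0],"yaw": 0},
    {"claw": -1,"delta_pos": [-0.94,-5.33,0],"yaw": 0},
    {"claw": -1,"delta_pos": [-0.94,-5.33,0],"yaw": 0},
    {"claw": -1,"delta_pos": [-0.94,-5.33,0],"yaw": 0},
    {"claw": -1,"delta_pos": [-0.94,-5.33,0],"yaw": 0},
    {"claw": -1,"delta_pos": [-0.94,-5.33,0],"yaw": 0},
    {"claw": -1,"delta_pos": [0,0,2],"yaw": -0.161},
    {"claw": -1,"delta_pos": [0,0,3],"yaw": -0.161}
  ]
}}

```text
clock: 9.22
eef_pos: [473.8, -16.5, 260.5]
tcp_rot: [3.139, -0.003, 0.656]
contact_force: [-0.1, -0.3, -0.1]
opening: 1.003
grasp_force: 0.0
```

>>> {"op": "apply_moves", "data": {
  "deltas": [
    {"claw": -1,"delta_pos": [0,0,2],"yaw": 0},
    {"claw": -1,"delta_pos": [0,0,0],"yaw": 0},
    {"claw": -1,"delta_pos": [0,0,0],"yaw": 0}
  ]
}}

```text
clock: 9.6
eef_pos: [473.7, -17.3, 240.2]
tcp_rot: [3.141, -0.001, 0.649]
contact_force: [-0.6, 1.1, 0.2]
opening: 0.998
grasp_force: 0.0
```

>>> {"op": "apply_moves", "data": {
  "deltas": [
    {"claw": -1,"delta_pos": [-0.08,-0.06,2],"yaw": 0},
    {"claw": -1,"delta_pos": [0,0,1.2],"yaw": 0},
    {"claw": -1,"delta_pos": [0,0,0.4],"yaw": 0},
    {"claw": -0.4,"delta_pos": [0,0,0],"yaw": 0},
    {"claw": -0.3,"delta_pos": [0,0,0],"yaw": 0}
  ]
}}

```text
clock: 10.22
eef_pos: [472.4, -17.2, 203.6]
tcp_rot: [3.141, -0.001, 0.649]
contact_force: [0.0, -0.4, 0.3]
opening: 0.649
grasp_force: 0.0
```

>>> {"op": "apply_moves", "data": {
  "deltas": [
    {"claw": -0.2,"delta_pos": [0,0,0],"yaw": 0},
    {"claw": 0,"delta_pos": [0,0,0],"yaw": 0},
    {"claw": 0.5,"delta_pos": [0,0,0],"yaw": 0},
    {"claw": 1,"delta_pos": [0,0,0],"yaw": 0},
    {"claw": 1,"delta_pos": [0,0,0],"yaw": 0}
  ]
}}

```text
clock: 10.85
eef_pos: [472.4, -17.2, 203.8]
tcp_rot: [3.141, -0.001, 0.649]
contact_force: [-0.2, -0.9, 6.8]
opening: 0.623
grasp_force: 31.1
```

>>> {"op": "apply_moves", "data": {
  "deltas": [
    {"claw": 1,"delta_pos": [0,0,-1],"yaw": 0},
    {"claw": 1,"delta_pos": [0,0,-3],"yaw": 0},
    {"claw": 1,"delta_pos": [0,0,-4.5],"yaw": 0},
    {"claw": 1,"delta_pos": [0,0,-4],"yaw": 0},
    {"claw": 1,"delta_pos": [0,0,0],"yaw": 0},
    {"claw": 1,"delta_pos": [0,0,0],"yaw": 0}
  ]
}}

```text
clock: 11.6
eef_pos: [471.8, -17.2, 328.1]
tcp_rot: [-3.142, -0.0, 0.649]
contact_force: [-0.5, 0.2, 0.1]
opening: 0.62
grasp_force: 32.4
```

```bash
cat >> h.py <<'E'
def held(f,rad):
    e=np.array(f['s']['eef_pos']); P=cloud(f); t=e[2]-157
    m=(abs(P[...,2]-t)<9)&(np.hypot(P[...,0]-e[0],P[...,1]-e[1])<rad)
    z=np.median(P[m][:,2]); h=P[m&(abs(P[...,2]-z)<5)]
    c,s,a=cv2.minAreaRect(h[:,:2].astype(np.float32))
    return 'z-tcp',round(z-e[2],1),'c-tcp',np.round(c-e[:2],1),np.round(s,1),round(np.radians(a),3),'slope',np.round(np.linalg.lstsq(np.c_[h[:,:2]-e[:2],np.ones(len(h))],h[:,2],rcond=None)[0][:2],3)
E
python3 - <<'E'
from h import *
f=grab('wrist'); cv2.imwrite('pics/w4.png',f['img'])
print(f['s']['eef_pos'],f['s']['tcp_rot'])
print(held(f,26))
for n,xy,z,rad in [('Llarge',(470,-10),32,50),('Lobl',(471,-16),16,70)]:
    print(n,top_fit(f,xy,z,rad,4))
E
```

```text
[471.79150174 -17.20438591 328.1020988 ] [-3.14157938e+00 -4.24938982e-05  6.48784860e-01]
('z-tcp', np.float64(-155.0), 'c-tcp', array([-0.,  0.]), array([51.8, 51.8]), np.float64(0.196), 'slope', array([-0.003, -0.005]))
Llarge (4664, array([470.4, -11. ]), array([60.7, 62.7]), np.float64(0.65), array([469.3, -11.7]), 64.2)
Lobl (3429, array([470.9, -13.4]), array([63.8, 95.3]), np.float64(0.94), array([470.8, -13.6]), 111.2)
```

View pics/w4.png

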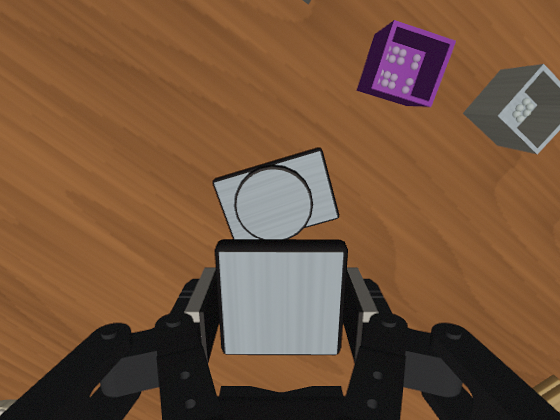

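>>> {"op": "apply_moves", "data": {
  "deltas": [
    {"claw": 1,"delta_pos": [1.89,4.6,0],"yaw": 0},
    {"claw": 1,"delta_pos": [1.89,4.6,0],"yaw": 0},
    {"claw": 1,"delta_pos": [1.89,4.6,0],"yaw": 0},
    {"claw": 1,"delta_pos": [1.88,4.57,0],"yaw": 0},
    {"claw": 1,"delta_pos": [0,0,0],"yaw": 0.168},
    {"claw": 1,"delta_pos": [0,0,0],"yaw": 0.168},
    {"claw": 1,"delta_pos": [0,0,0],"yaw": 0.168},
    {"claw": 1,"delta_pos": [0,0,0],"yaw": 0.168}
  ]
}}

```text
clock: 12.65
eef_pos: [642.8, -118.0, 326.0]
tcp_rot: [-3.141, 0.003, -0.029]
contact_force: [0.6, -1.7, -0.7]
opening: 0.623
grasp_force: 32.4
```

>>> {"op": "apply_moves", "data": {
  "deltas": [
    {"claw": 1,"delta_pos": [0,0,0],"yaw": 0},
    {"claw": 1,"delta_pos": [0,0,0],"yaw": 0}
  ]
}}

```text
clock: 12.9
eef_pos: [643.1, -117.9, 327.2]
tcp_rot: [-3.141, 0.002, -0.02]
contact_force: [-0.6, 0.7, -0.3]
opening: 0.628
grasp_force: 32.4
```

```bash
python3 - <<'E'
from h import *
f=grab('wrist')
print(f['s']['eef_pos'],f['s']['tcp_rot'])
print(held(f,26))
print(top_fit(f,(643,-118),50,40,4))
E
```

```text
[ 643.1145297  -117.93595303  327.16054302] [-3.14129578e+00  1.62033442e-03 -1.95424258e-02]
('z-tcp', np.float64(-155.0), 'c-tcp', array([0.1, 0. ]), array([51.8, 51.5]), np.float64(0.008), 'slope', array([-0.007, -0.003]))
(996, array([ 644.4, -117.1]), array([44.1, 44.1]), np.float64(1.568), array([ 644.2, -117.3]), 60.8)
```

>>> {"op": "apply_moves", "data": {
  "deltas": [
    {"claw": 1,"delta_pos": [0.1,-0.06,3.5],"yaw": 0},
    {"claw": 1,"delta_pos": [0,0,3.5],"yaw": 0},
    {"claw": 1,"delta_pos": [0,0,2],"yaw": 0},
    {"claw": 1,"delta_pos": [0,0,1],"yaw": 0},
    {"claw": 1,"delta_pos": [0,0,0.6],"yaw": 0},
    {"claw": 1,"delta_pos": [0,0,0],"yaw": 0},
    {"claw": 1,"delta_pos": [0,0,0],"yaw": 0}
  ]
}}

```text
clock: 13.82
eef_pos: [644.7, -117.5, 223.1]
tcp_rot: [3.141, -0.001, -0.023]
contact_force: [0.7, -0.6, 0.4]
opening: 0.622
grasp_force: 32.4
```

>>> {"op": "apply_moves", "data": {
  "deltas": [
    {"claw": 1,"delta_pos": [0,0,0.4],"yaw": 0},
    {"claw": 1,"delta_pos": [0,0,0.25],"yaw": 0},
    {"claw": 1,"delta_pos": [0,0,0],"yaw": 0},
    {"claw": 1,"delta_pos": [0,0,0],"yaw": 0}
  ]
}}

```text
clock: 14.32
eef_pos: [644.4, -117.4, 215.9]
tcp_rot: [-3.142, -0.0, -0.023]
contact_force: [-1.0, 0.3, 2.4]
opening: 0.629
grasp_force: 32.7
```

>>> {"op": "apply_moves", "data": {
  "deltas": [
    {"claw": -0.3,"delta_pos": [0,0,0],"yaw": 0},
    {"claw": -0.5,"delta_pos": [0,0,0],"yaw": 0},
    {"claw": -0.7,"delta_pos": [0,0,0],"yaw": 0},
    {"claw": -0.7,"delta_pos": [0,0,-1.5],"yaw": 0},
    {"claw": -1,"delta_pos": [0,0,-3.5],"yaw": 0},
    {"claw": -1,"delta_pos": [0,0,-5],"yaw": 0}
  ]
}}

```text
clock: 15.08
eef_pos: [643.9, -117.3, 316.5]
tcp_rot: [-3.141, 0.002, -0.023]
contact_force: [1.0, 0.0, -0.7]
opening: 1.0
grasp_force: 0.0
```

```bash
python3 - <<'E'
from h import *
f=grab('wrist')
print(f['s']['eef_pos'],f['s']['tcp_rot'])
print(top_fit(f,(644,-117),60,45,4))
f=grab('top')
for n,xy,z,rad in [('Lsm',(629,-302),52,40),('Llarge',(470,-10),32,50),('Lobl',(471,-16),16,70)]:
    print(n,top_fit(f,xy,z,rad,4))
E
```

```text
[ 643.8845827  -117.33025203  316.52086372] [-3.14123299e+00  2.00756517e-03 -2.32553137e-02]
(5656, array([ 644.7, -117.3]), array([53.5, 53.5]), np.float64(1.548), array([ 644.7, -117.3]), 73.0)Traceback (most recent call last):
  File "<stdin>", line 7, in <module>
  File "h.py", line 24, in top_fit
    v,u=np.nonzero(m); w=onplane(f,np.c_[u,v],z)[:,:2].astype(np.float32)
                         ~~~~~~~^^^^^^^^^^^^^^^^
  File "h.py", line 16, in onplane
    Rc,e=pose(f); d=rays(f,px)@Rc.T
                    ~~~~^^^^^^
  File "h.py", line 13, in rays
    u=cv2.undistortPoints(np.array(px,float).reshape(-1,1,2),K(f),np.array(f['dist'],float)).reshape(-1,2)
      ~~~~~~~~~~~~~~~~~~~^^^^^^^^^^^^^^^^^^^^^^^^^^^^^^^^^^^^^^^^^^^^^^^^^^^^^^^^^^^^^^^^^^^
cv2.error: OpenCV(4.12.0) /io/opencv/modules/calib3d/src/undistort.dispatch.cpp:347: error: (-215:Assertion failed) CV_IS_MAT(_src) && CV_IS_MAT(_dst) && (_src->rows == 1 || _src->cols == 1) && (_dst->rows == 1 || _dst->cols == 1) && _src->cols + _src->rows - 1 == _dst->rows + _dst->cols - 1 && (CV_MAT_TYPE(_src->type) == CV_32FC2 || CV_MAT_TYPE(_src->type) == CV_64FC2) && (CV_MAT_TYPE(_dst->type) == CV_32FC2 || CV_MAT_TYPE(_dst->type) == CV_64FC2) in function 'cvUndistortPointsInternal'
```

>>> {"op": "apply_moves", "data": {
  "deltas": [
    {"claw": -1,"delta_pos": [-4.4,-2.55,0],"yaw": 0},
    {"claw": -1,"delta_pos": [-4.4,-2.55,0],"yaw": 0},
    {"claw": -1,"delta_pos": [-4.4,-2.55,0],"yaw": 0},
    {"claw": -1,"delta_pos": [-4.4,-2.55,0],"yaw": 0},
    {"claw": -1,"delta_pos": [0,0,0],"yaw": 0.152},
    {"claw": -1,"delta_pos": [0,0,0],"yaw": 0.152},
    {"claw": -1,"delta_pos": [0,0,0],"yaw": 0.152},
    {"claw": -1,"delta_pos": [0,0,0],"yaw": 0.152}
  ]
}}

```text
clock: 16.18
eef_pos: [470.7, -11.3, 316.3]
tcp_rot: [-3.141, -0.001, -0.636]
contact_force: [-0.2, 1.3, -0.8]
opening: 0.999
grasp_force: 0.0
```

>>> {"op": "apply_moves", "data": {
  "deltas": [
    {"claw": -1,"delta_pos": [0,0,0],"yaw": 0},
    {"claw": -1,"delta_pos": [0,0,0],"yaw": 0}
  ]
}}

```text
clock: 16.42
eef_pos: [470.8, -11.4, 315.9]
tcp_rot: [-3.141, -0.0, -0.628]
contact_force: [-1.3, 1.0, -0.0]
opening: 0.998
grasp_force: 0.0
```

```bash
python3 - <<'E'
from h import *
f=grab('wrist')
print(f['s']['eef_pos'],f['s']['tcp_rot'])
for n,xy,z,rad in [('Llarge',(470,-10),32,50),('Lobl',(471,-16),16,70)]:
    print(n,top_fit(f,xy,z,rad,4))
E
```

```text
[470.75617697 -11.36210432 315.93057826] [-3.14137945e+00 -3.00582138e-04 -6.27959263e-01]
Llarge (5106, array([469.4, -12.6]), array([62.8, 63.6]), np.float64(1.144), array([469.3, -12.7]), 64.3)
Lobl (3732, array([471.2, -14.7]), array([63.5, 94.5]), np.float64(0.94), array([470.9, -14.9]), 111.9)
```

>>> {"op": "apply_moves", "data": {
  "deltas": [
    {"claw": -1,"delta_pos": [-0.04,0.19,4],"yaw": 0},
    {"claw": -1,"delta_pos": [0,0,4],"yaw": 0},
    {"claw": -1,"delta_pos": [0,0,3],"yaw": 0},
    {"claw": -1,"delta_pos": [0,0,1.4],"yaw": 0},
    {"claw": -1,"delta_pos": [0,0,0.6],"yaw": 0},
    {"claw": -0.7,"delta_pos": [0,0,0],"yaw": 0},
    {"claw": -0.6,"delta_pos": [0,0,0],"yaw": 0}
  ]
}}

```text
clock: 17.35
eef_pos: [469.8, -12.7, 186.6]
tcp_rot: [-3.141, -0.001, -0.631]
contact_force: [0.9, -0.2, 0.8]
opening: 0.803
grasp_force: 0.0
```

>>> {"op": "apply_moves", "data": {
  "deltas": [
    {"claw": -0.5,"delta_pos": [0,0,0.05],"yaw": 0},
    {"claw": -0.4,"delta_pos": [0,0,0],"yaw": 0},
    {"claw": 0,"delta_pos": [0,0,0],"yaw": 0},
    {"claw": 0.5,"delta_pos": [0,0,0],"yaw": 0},
    {"claw": 1,"delta_pos": [0,0,0],"yaw": 0},
    {"claw": 1,"delta_pos": [0,0,0],"yaw": 0}
  ]
}}

```text
clock: 18.1
eef_pos: [469.7, -12.6, 186.1]
tcp_rot: [-3.141, -0.001, -0.631]
contact_force: [-1.2, 0.8, 9.1]
opening: 0.732
grasp_force: 30.6
```

>>> {"op": "apply_moves", "data": {
  "deltas": [
    {"claw": 1,"delta_pos": [0,0,-1],"yaw": 0},
    {"claw": 1,"delta_pos": [0,0,-3],"yaw": 0},
    {"claw": 1,"delta_pos": [0,0,-4.5],"yaw": 0},
    {"claw": 1,"delta_pos": [0,0,-4.5],"yaw": 0},
    {"claw": 1,"delta_pos": [0,0,0],"yaw": 0},
    {"claw": 1,"delta_pos": [0,0,0],"yaw": 0}
  ]
}}

```text
clock: 18.85
eef_pos: [468.9, -12.6, 315.1]
tcp_rot: [-3.142, -0.0, -0.631]
contact_force: [0.2, -0.2, -1.2]
opening: 0.732
grasp_force: 33.6
```

```bash
python3 - <<'E'
from h import *
f=grab('wrist')
print(f['s']['eef_pos'],f['s']['tcp_rot'])
print(held(f,31))
print(top_fit(f,(471,-15),16,70,4))
cv2.imwrite('pics/w5.png',f['img'])
E
```

```text
[468.89182876 -12.62621743 315.1195908 ] [-3.14150760e+00 -7.38074085e-05 -6.31202024e-01]
('z-tcp', np.float64(-153.4), 'c-tcp', array([ 0.1, -0.1]), array([61.8, 61.7]), np.float64(1.12), 'slope', array([-0.007,  0.006]))
(7088, array([477.7, -19.4]), array([63.4, 78.3]), np.float64(0.94), array([477.1, -18.9]), 99.2)
```

View pics/w5.png

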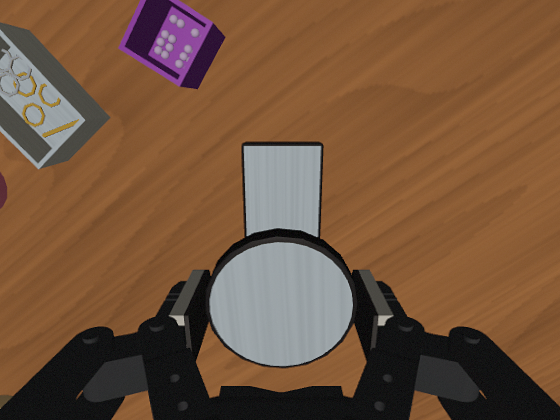

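>>> {"op": "apply_moves", "data": {
  "deltas": [
    {"claw": 1,"delta_pos": [-1.05,-5.41,0],"yaw": 0},
    {"claw": 1,"delta_pos": [-1.05,-5.41,0],"yaw": 0},
    {"claw": 1,"delta_pos": [-1.05,-5.41,0],"yaw": 0},
    {"claw": 1,"delta_pos": [-1.05,-5.41,0],"yaw": 0},
    {"claw": 1,"delta_pos": [-1.05,-5.41,0],"yaw": 0},
    {"claw": 1,"delta_pos": [-1.05,-5.39,0],"yaw": 0},
    {"claw": 1,"delta_pos": [0,0,0],"yaw": 0},
    {"claw": 1,"delta_pos": [0,0,0],"yaw": 0}
  ]
}}

```text
clock: 19.9
eef_pos: [609.1, 286.1, 313.1]
tcp_rot: [3.138, 0.002, -0.631]
contact_force: [-0.1, -0.1, -1.0]
opening: 0.736
grasp_force: 33.7
```

```bash
python3 - <<'E'
from h import *
f=grab('wrist')
print(f['s']['eef_pos'],f['s']['tcp_rot'])
print(held(f,31))
print(top_fit(f,(609.5,286.5),46,45,4))
P=cloud(f);m=(abs(P[...,2]-46)<4)&(np.hypot(P[...,0]-609.5,P[...,1]-286.5)<45)
p=P[m][:,:2]; p=cv2.convexHull(p.astype(np.float32)).reshape(-1,2)
s=np.linalg.lstsq(np.c_[2*p,np.ones(len(p))],(p**2).sum(1),rcond=None)[0];print(s)
E
```

```text
[609.09872115 286.06123475 313.06806022] [ 3.13812056e+00  1.61509427e-03 -6.30539672e-01]
('z-tcp', np.float64(-153.5), 'c-tcp', array([-0., -0.]), array([61.7, 61.8]), np.float64(1.147), 'slope', array([-0.014,  0.003]))
(683, array([615. , 283.2]), array([52.9, 40.1]), np.float64(0.956), array([609.3, 287.1]), 53.9)
[ 6.08861618e+02  2.87475712e+02 -4.52641985e+05]
```

>>> {"op": "apply_moves", "data": {
  "deltas": [
    {"claw": 1,"delta_pos": [-0.04,-0.09,3.5],"yaw": 0},
    {"claw": 1,"delta_pos": [0,0,3.5],"yaw": 0},
    {"claw": 1,"delta_pos": [0,0,1.5],"yaw": 0},
    {"claw": 1,"delta_pos": [0,0,0.8],"yaw": 0},
    {"claw": 1,"delta_pos": [0,0,0.4],"yaw": 0},
    {"claw": 1,"delta_pos": [0,0,0],"yaw": 0},
    {"claw": 1,"delta_pos": [0,0,0],"yaw": 0}
  ]
}}

```text
clock: 20.82
eef_pos: [610.4, 287.5, 219.1]
tcp_rot: [-3.14, -0.001, -0.631]
contact_force: [0.9, -0.4, -0.3]
opening: 0.733
grasp_force: 33.7
```

>>> {"op": "apply_moves", "data": {
  "deltas": [
    {"claw": 1,"delta_pos": [0,0,0.5],"yaw": 0},
    {"claw": 1,"delta_pos": [0,0,0.35],"yaw": 0},
    {"claw": 1,"delta_pos": [0,0,0],"yaw": 0},
    {"claw": 1,"delta_pos": [0,0,0],"yaw": 0}
  ]
}}

```text
clock: 21.32
eef_pos: [610.1, 287.5, 210.2]
tcp_rot: [-3.141, -0.0, -0.631]
contact_force: [-1.8, -0.8, 6.1]
opening: 0.731
grasp_force: 34.2
```

>>> {"op": "apply_moves", "data": {
  "deltas": [
    {"claw": -0.5,"delta_pos": [0,0,0],"yaw": 0},
    {"claw": -0.7,"delta_pos": [0,0,0],"yaw": 0},
    {"claw": -0.9,"delta_pos": [0,0,0],"yaw": 0},
    {"claw": -1,"delta_pos": [0,0,-1.5],"yaw": 0},
    {"claw": -1,"delta_pos": [0,0,-3.5],"yaw": 0},
    {"claw": -1,"delta_pos": [0,0,-5],"yaw": 0}
  ]
}}

```text
clock: 22.08
eef_pos: [609.7, 287.2, 310.5]
tcp_rot: [3.14, 0.001, -0.631]
contact_force: [-0.2, 0.7, -0.1]
opening: 0.999
grasp_force: 0.0
```

```bash
python3 - <<'E'
from h import *
f=grab('wrist')
print(f['s']['eef_pos'],f['s']['tcp_rot'])
print(top_fit(f,(609.5,286.5),56,45,4))
f=grab('top')
for a in [((471,-15),16,70),((629,-302),52,40),((644,-117),60,50)]: print(top_fit(f,*a,4))
E
```

```text
[609.71303978 287.182831   310.45342946] [ 3.13986912e+00  9.24301193e-04 -6.31241593e-01]
(6320, array([610.5, 288.1]), array([62.8, 63.4]), np.float64(0.213), array([610.4, 288. ]), 64.4)
(1096, array([471.4, -14.6]), array([63.7, 95.6]), np.float64(0.94), array([470.7, -14.6]), 111.9)
(283, array([ 628.3, -302.1]), array([41. , 41.5]), np.float64(1.526), array([ 628.2, -303.2]), 44.8)
(541, array([ 643.5, -116.8]), array([52.1, 52.1]), np.float64(1.548), array([ 643.5, -117.9]), 72.2)
```

>>> {"op": "apply_moves", "data": {
  "deltas": [
    {"claw": -1,"delta_pos": [1.1,5.42,0],"yaw": 0},
    {"claw": -1,"delta_pos": [1.1,5.42,0],"yaw": 0},
    {"claw": -1,"delta_pos": [1.1,5.42,0],"yaw": 0},
    {"claw": -1,"delta_pos": [1.1,5.42,0],"yaw": 0},
    {"claw": -1,"delta_pos": [1.1,5.42,0],"yaw": 0},
    {"claw": -1,"delta_pos": [1.1,5.42,0],"yaw": 0},
    {"claw": -1,"delta_pos": [0,0,4],"yaw": 0},
    {"claw": -1,"delta_pos": [0,0,4],"yaw": 0}
  ]
}}

```text
clock: 23.18
eef_pos: [471.7, -15.0, 230.0]
tcp_rot: [-3.14, -0.003, -0.633]
contact_force: [0.8, 0.2, 0.2]
opening: 1.006
grasp_force: 0.0
```

>>> {"op": "apply_moves", "data": {
  "deltas": [
    {"claw": -1,"delta_pos": [0,0,3],"yaw": 0},
    {"claw": -1,"delta_pos": [0,0,0],"yaw": 0},
    {"claw": -1,"delta_pos": [0,0,0],"yaw": 0}
  ]
}}

```text
clock: 23.55
eef_pos: [472.0, -14.1, 200.7]
tcp_rot: [-3.141, -0.001, -0.631]
contact_force: [0.4, -0.2, 0.3]
opening: 0.999
grasp_force: 0.0
```

>>> {"op": "apply_moves", "data": {
  "deltas": [
    {"claw": -1,"delta_pos": [-0.04,0.09,2],"yaw": 0},
    {"claw": -1,"delta_pos": [0,0,0.8],"yaw": 0},
    {"claw": -0.8,"delta_pos": [0,0,0.2],"yaw": 0},
    {"claw": -0.7,"delta_pos": [0,0,0],"yaw": 0},
    {"claw": -0.6,"delta_pos": [0,0,0],"yaw": 0}
  ]
}}

```text
clock: 24.18
eef_pos: [470.8, -14.6, 170.2]
tcp_rot: [-3.141, -0.001, -0.631]
contact_force: [-0.2, -0.2, -0.2]
opening: 0.803
grasp_force: 0.0
```

>>> {"op": "apply_moves", "data": {
  "deltas": [
    {"claw": -0.5,"delta_pos": [0,0,0],"yaw": 0},
    {"claw": -0.4,"delta_pos": [0,0,0],"yaw": 0},
    {"claw": 0,"delta_pos": [0,0,0],"yaw": 0},
    {"claw": 0.5,"delta_pos": [0,0,0],"yaw": 0},
    {"claw": 1,"delta_pos": [0,0,0],"yaw": 0},
    {"claw": 1,"delta_pos": [0,0,0],"yaw": 0}
  ],
  "grip_force": 40
}}

```text
clock: 24.92
eef_pos: [470.7, -14.6, 170.3]
tcp_rot: [-3.141, -0.0, -0.631]
contact_force: [-1.7, 0.1, 8.4]
opening: 0.734
grasp_force: 42.0
```

>>> {"op": "apply_moves", "data": {
  "deltas": [
    {"claw": 1,"delta_pos": [0,0,-1],"yaw": 0},
    {"claw": 1,"delta_pos": [0,0,-3],"yaw": 0},
    {"claw": 1,"delta_pos": [0,0,-4.5],"yaw": 0},
    {"claw": 1,"delta_pos": [0,0,-4.5],"yaw": 0},
    {"claw": 1,"delta_pos": [0,0,-1.5],"yaw": 0},
    {"claw": 1,"delta_pos": [0,0,0],"yaw": 0}
  ]
}}

```text
clock: 25.68
eef_pos: [470.7, -14.6, 315.3]
tcp_rot: [-3.141, -0.002, -0.631]
contact_force: [-0.2, 0.0, -2.5]
opening: 0.74
grasp_force: 45.7
```

>>> {"op": "apply_moves", "data": {
  "deltas": [
    {"claw": 1,"delta_pos": [2.08,-4.67,0],"yaw": 0},
    {"claw": 1,"delta_pos": [2.08,-4.67,0],"yaw": 0},
    {"claw": 1,"delta_pos": [2.08,-4.67,0],"yaw": 0},
    {"claw": 1,"delta_pos": [2.08,-4.67,0],"yaw": 0},
    {"claw": 1,"delta_pos": [0,0,0],"yaw": -0.174},
    {"claw": 1,"delta_pos": [0,0,0],"yaw": -0.174},
    {"claw": 1,"delta_pos": [0,0,0],"yaw": -0.173},
    {"claw": 1,"delta_pos": [0,0,0],"yaw": -0.173}
  ]
}}

```text
clock: 26.68
eef_pos: [647.3, 87.1, 311.6]
tcp_rot: [3.141, 0.004, 0.069]
contact_force: [-1.2, -0.4, -1.6]
opening: 0.736
grasp_force: 45.7
```

>>> {"op": "apply_moves", "data": {
  "deltas": [
    {"claw": 1,"delta_pos": [0,0,0],"yaw": 0},
    {"claw": 1,"delta_pos": [0,0,0],"yaw": 0}
  ]
}}

```text
clock: 26.92
eef_pos: [647.7, 87.1, 313.3]
tcp_rot: [3.141, 0.002, 0.059]
contact_force: [-0.4, -0.0, -2.2]
opening: 0.731
grasp_force: 45.7
```

```bash
python3 - <<'E'
from h import *
f=grab('wrist')
print(f['s']['eef_pos'],f['s']['tcp_rot'])
print(held(f,50))
print(top_fit(f,(648,87),38,60,4))
cv2.imwrite('pics/w6.png',f['img'])
E
```

```text
[647.70604998  87.0810735  313.25110103] [3.14145012e+00 2.00635703e-03 5.90390334e-02]
('z-tcp', np.float64(-153.6), 'c-tcp', array([1.5, 1.7]), array([86.8, 97.7]), np.float64(1.329), 'slope', array([-0.007,  0.   ]))
(673, array([678.3,  89.5]), array([24. , 54.2]), np.float64(0.059), array([678.2,  89.3]), 58.9)
```

View pics/w6.png

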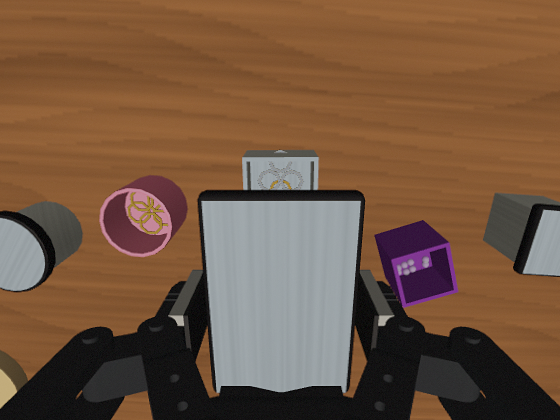

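>>> {"op": "apply_moves", "data": {
  "deltas": [
    {"claw": 1,"delta_pos": [-0.03,-0.03,3.5],"yaw": 0},
    {"claw": 1,"delta_pos": [0,0,3.5],"yaw": 0},
    {"claw": 1,"delta_pos": [0,0,2],"yaw": 0},
    {"claw": 1,"delta_pos": [0,0,1],"yaw": 0},
    {"claw": 1,"delta_pos": [0,0,0.5],"yaw": 0},
    {"claw": 1,"delta_pos": [0,0,0],"yaw": 0},
    {"claw": 1,"delta_pos": [0,0,0],"yaw": 0}
  ]
}}

```text
clock: 27.85
eef_pos: [648.1, 87.5, 210.6]
tcp_rot: [-3.141, -0.001, 0.063]
contact_force: [0.7, 0.0, -1.3]
opening: 0.733
grasp_force: 45.6
```

>>> {"op": "apply_moves", "data": {
  "deltas": [
    {"claw": 1,"delta_pos": [0,0,0.5],"yaw": 0},
    {"claw": 1,"delta_pos": [0,0,0.33],"yaw": 0},
    {"claw": 1,"delta_pos": [0,0,0],"yaw": 0},
    {"claw": 1,"delta_pos": [0,0,0],"yaw": 0}
  ]
}}

```text
clock: 28.35
eef_pos: [647.8, 87.4, 202.3]
tcp_rot: [-3.142, -0.0, 0.063]
contact_force: [-3.4, -0.1, 9.7]
opening: 0.737
grasp_force: 46.9
```

Seated (10 N); release, rise, and clear the view.

>>> {"op": "apply_moves", "data": {
  "deltas": [
    {"claw": -0.5,"delta_pos": [0,0,0],"yaw": 0},
    {"claw": -0.7,"delta_pos": [0,0,0],"yaw": 0},
    {"claw": -0.9,"delta_pos": [0,0,0],"yaw": 0},
    {"claw": -1,"delta_pos": [0,0,-1.5],"yaw": 0},
    {"claw": -1,"delta_pos": [0,0,-3.5],"yaw": 0},
    {"claw": -1,"delta_pos": [0,0,-5],"yaw": 0}
  ]
}}

```text
clock: 29.1
eef_pos: [647.2, 87.3, 302.2]
tcp_rot: [3.141, 0.002, 0.063]
contact_force: [0.9, 0.2, 0.6]
opening: 1.002
grasp_force: 0.0
```

>>> {"op": "apply_moves", "data": {
  "deltas": [
    {"claw": -1,"delta_pos": [-5,0,0],"yaw": 0},
    {"claw": -1,"delta_pos": [-5,0,0],"yaw": 0},
    {"claw": -1,"delta_pos": [-5,0,0],"yaw": 0},
    {"claw": -1,"delta_pos": [-5,0,0],"yaw": 0},
    {"claw": -1,"delta_pos": [-5,0,0],"yaw": 0},
    {"claw": -1,"delta_pos": [0,0,0],"yaw": 0}
  ]
}}

```text
clock: 29.85
eef_pos: [394.9, 71.3, 301.8]
tcp_rot: [3.141, 0.002, 0.063]
contact_force: [1.0, -0.0, 0.1]
opening: 1.003
grasp_force: 0.0
```

```bash
python3 - <<'E'
from h import *
f=grab('top')
for a in [((629,-302),52,40),((644,-117),60,50),((610,287),56,50),((648,87),48,65),((434,386),24,60),((427,-380),25,80)]: print(top_fit(f,*a,4))
cv2.imwrite('pics/top9.png',f['img'])
E
```

```text
(276, array([ 628.3, -302.1]), array([41. , 41.4]), np.float64(1.526), array([ 629.3, -302.2]), 44.4)
(554, array([ 643.5, -116.8]), array([51.7, 52.5]), np.float64(1.54), array([ 643.8, -117.6]), 72.2)
(619, array([610.6, 287.7]), array([62.6, 60.7]), np.float64(1.548), array([610.1, 287.4]), 64.9)
(1123, array([647.8,  86.4]), array([96.1, 63.8]), np.float64(0.06), array([648.1,  86.7]), 112.1)
(282, array([436.3, 388. ]), array([81.6, 84. ]), np.float64(1.571), array([434.6, 385.5]), 87.6)
(573, array([ 427.8, -381.6]), array([ 28., 130.]), np.float64(1.405), array([ 428.5, -378.4]), 131.2)
```

View pics/top9.png

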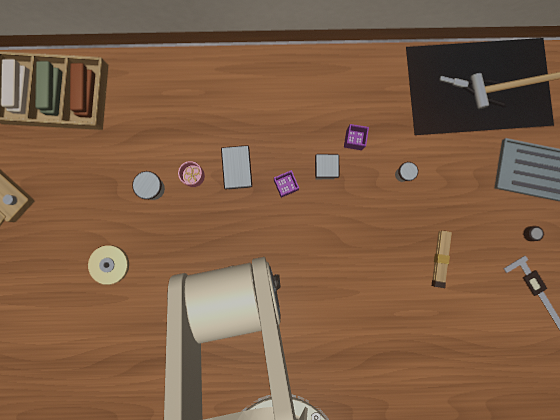

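All four lids sit on their own pots: (147,185), (236,167), (327,166) and (408,171). The two bystanders have not moved.

```bash
python3 -c "
from rig import r; print(r.sign_off())"
```

```text
the job is handed in; nothing more can be done
None
```

All four lids are set on their matching pots, flat and square; the pots, wheel and clamp did not measurably move, and the job was handed in at about 30 s of the 99 s allowed (no verdict was returned).

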